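# Slide a glass gel plate off the light box edge and lay it on the drying rack

### The arm

A 6-joint arm with a two-finger parallel gripper is mounted at the origin on the work surface. World frame = base frame: x ahead of the robot, y to its left, z up, the work surface at z = 0. Lengths are in mm, angles in rad, forces in N, time in s.
With the tool pointing down it reaches from about 350 to 975 mm from the base axis. Payload 7.1 kg.
Tool frame: the origin (TCP) lies midway between the tips of the shut fingers; the grasp point (between the pads) lies 19 mm behind it (ctrl.grip_depth is the distance from the TCP to the grasp point, in mm); z points along the fingers, y is the line along which they close (so a half turn about z gives the same grasp; the last joint's range is limited). The gripper opens to 88 mm and grips with 3 to 60 N. Pads are 20 mm wide; open, the fingers measure 115 mm over their backs; the gripper's body (75 mm by 178 mm) begins 61 mm behind the grasp point.
Start: joints at [-1.3, 0.423, 1.63, -0, 1.089, -0.019], TCP at [178.618, -598.916, 222.675] pointing down, gripper open.
Joint ranges: [-3, 3], [-0.9, 2.11], [0.09, 2.58], [-1.31, 4.45], [0.11, 2.69], [-2.54, 2.54]. Speed limits (rad/s): [2.39, 2.39, 3.01, 3.14, 3.14, 3.14].

### API

Orientations are given as a rotation vector (axis times angle).
In Python, from workcell import ctrl, cams gives the robot as it stands.
- The arm moves only by the tool move_arm, never from a script. Its argument "steps" is a list of rows, each a list of 3 entries, a list of its own where there are three numbers: the shift along the tool's x, y, z in units of 25 mm (1.0 is 25 mm), then the turn about the tool's z in units of 5 degrees (1.0 is 5 degrees), then the closure, from 0 (fully open) to 1 (shut). A call has 1 to 20 rows; each row shifts and turns the commanded pose from where the row before left it, along the tool's axes as they then stand; what a row does not reach is not made up. A row lasts 1/12 s, in which the tool goes at most 41.7 mm and 7.16 degrees, less where a joint would pass 70% of its speed; a pose out of reach is approached as far as the arm can. A call is refused whole if a number of a shift passes 1 or a number of a turn 1, either way. A call with a gripper value outside its range is refused whole. The fingers move at their own pace and stop on an object; the grip force is fixed at half the most. Time passes only in rows, so rows that do not move let the fingers close. It gives the time, the measured TCP pose, the force, the opening and the grip force at its end, in the units of the state.
- ctrl.get_obs(): the state, without advancing time (a new reading comes with each control period).
- cams.get_image(name): name is "scene" or "top" or "wrist"; returns a dict with "image" (420x560x3 uint8, red, green, blue), "camera_matrix" (3x3 intrinsics, pixels), "k1" (the pictures are not rectified: a ray, as slopes to the right and down, at radius r is drawn at 1 + k1 r^2 times it, then the intrinsics apply), "xyz" and "rotation" of the camera in the world; the wrist camera has in their place "mount" (4x4, takes a point from camera to tool coordinates, whose origin is the TCP and whose axes are the flange's). Camera axes: x right, y down, z forward; pixel columns grow to the right and rows downward; lengths in mm; the calibration is good to about 2 mm. A picture is of the moment at which its call begins: read the wrist's pose just before it. There is no depth.
- ctrl.close_job(): hands the job in; it is judged then, once.
Trained networks look in the newest picture that a camera, given by its name, has taken for a name from the list of things; names that differ only in an ending like _2 or _b are one class to them, and where a whole thing is asked for, a point or a joint stands for the part that bears it (a point fixed in the world has none). Each returns a list of dicts, best first, with "p" (0 to 1); they miss things now and then, are a little off and sometimes report something else, mostly with a low value. They report only what shows in the picture. A call takes as long as a camera call. They do not tell look-alikes from the thing itself.
- cams.boxes_of(camera, thing): "rect" ([centre column, centre row, width, height] in pixels, round what is visible of it).
- cams.cut_out(camera, thing): "pixels" (420x560 bool, what is visible of it) and "rect" ([centre column, centre row, width, height] in pixels, round what is visible of it).
The state is a dict: "t": time; "qpos": joint angles; "qvel": joint speeds; "joint_torque": joint torques, N m; "ee_pos": TCP position; "orientation": TCP orientation; "ft_force": force on the tool from outside, world axes, zero at the start; "moment": the same for the moment, N m; "width": finger opening in mm; "grasp_force": force on a finger pad.
Only numpy, scipy, OpenCV 4.12 (cv2) and the standard library are available. Lean on these libraries where they do the work, as an engineer would, in place of code of your own. Each camera call takes 0.05 s, during which the arm holds its last target. There are 200 camera calls.

### The job

The washed glass gel plate lies flat on the light box, too thin to be picked up safely there: with light fingertip pressure slide it to the open front edge until its front end overhangs far enough to be held, the plate still lying flat on the box. Take it there by its two long edges, lay it flat and lengthwise across the middle of the two rods of the drying rack, and let go only once it rests on them. Pressing hard cracks the glass or the light box; do not drop the plate, and leave the comb and the other things on the bench where they are.

Things in the scene. Friction and masses are not known exactly. Their poses are not given: they have to be found in the camera images.
- plate: Clear greenish glass plate with dark green edges, 100 x 60 x 2 mm (x length, y width), about 30 g. Origin: centre of its underside. Lies on the light box, length along the box's x, rear end 1 to 11 mm from the rear rim. Slides easily on the diffuser (friction 0.15 to 0.25), grips well under the finger pads. Tips off once its centre passes the front edge; cracks if pressed over 15 N on the box.
- lightbox: Grey light box, fixed, level, 210 (x) x 280 (y) x 50 mm high on screw feet of varying height; top: a flat rigid white diffuser, cracked by fingers pressing over 15 N. A grey rim 10 mm wide stands 6 mm above the diffuser along the rear (+x) and both sides; the front edge (-x, towards the robot) is open and flush, with a drop to the bench. Origin: centre of the underside, 2 to 16 mm up.
- lightbox_edge (a point): Middle of the light box's front top edge, level with the diffuser, 105 mm in -x from the box's origin and 50 mm above it. The edge runs along the box's y.
- rack: Drying rack, fixed, level: two dark steel rods, 8 mm thick and 160 mm long, run along its x at y = +18 and -18 mm between thin steel end plates (at x = +84 and -84 mm, 60 mm wide, 73 mm high), over a steel drip tray 190 x 130 x 15 mm on screw feet. Origin: centre of the tray's underside, 2 to 12 mm above the bench. Pressing the plate onto it over 15 N cracks the glass.
- rack_rest (a point): Where the centre of the plate's underside belongs: midway between the two rods and the two end plates, at the height of the rod tops, 68 mm above the rack's origin. Axes as the rack's.
- comb: White plastic well comb, 36 x 38 x 6 mm, lying loose on the light box beside the plate; leave it. Origin: on its underside near its middle.
- tipbox: Blue box of yellow pipette tips, 122 x 84 x 55 mm, standing loose on the bench; leave it. Origin: centre of its underside.
- tuberack: Orange rack of small tubes, 90 x 200 x 59 mm, standing loose on the bench; leave it. Origin: centre of its underside.
- bottle: Amber bottle with a blue cap, 70 mm across, 140 mm tall, standing loose on the bench; leave it. Origin: centre of its underside.
Things that resemble listed ones, but are neither listed nor needed, are in the scene too. What is shaped like the plate but blue or pink is not meant.

How it is judged:
By the outcome, as a careful person would: the job done as asked, in the order asked, and still so for the second after the job is handed in, with the robot touching nothing.
It also fails if it takes over 72 s, if anything falls off the work surface, if the arm or the gripper's body presses on something with over 40 N, if the wrist force passes 120 N, or if a joint passes its speed limit or range.

## Working session

There is one attempt and no reset: what is moved stays moved. The work goes in short steps, Python scripts to look and compute and a tool call to move; the robot and the scene stay as the last step left them, time stands still between calls to the robot, and variables do not carry over. Pictures are saved under pics/ and viewed, at most 10 in all, crops included, and the job is handed in when it is done.

Besides the shell and the picture viewer there is one more tool, called after "Call:" as a command line: name --argument value ..., lists and objects as JSON in quotes. move_arm: Moves the arm, as the interface text tells. Its arguments: {"type":"object","properties":{"steps":{"type":"array"}},"required":["steps"]}

```bash
ls; mkdir -p pics; python3 - <<'E'
from workcell import ctrl,cams
import cv2,numpy as np
print(ctrl.get_obs())
for n in ["scene","top"]:
    d=cams.get_image(n); cv2.imwrite(f"pics/{n}0.png",d["image"][:,:,::-1])
    print(n,d["camera_matrix"],d["k1"],d["xyz"],d["rotation"])
    for th in ["plate","lightbox","rack","comb","tipbox","tuberack","bottle"]:
        print(th,[(round(b["p"],2),np.round(b["rect"]).tolist()) for b in cams.boxes_of(n,th)])
E
```

```text
pics
{'t': 0.0, 'qpos': array([-1.30001524e+00,  4.23837141e-01,  1.63066517e+00,  1.94333155e-05,
        1.08859018e+00, -1.89873290e-02]), 'qvel': array([-0.00024598, -0.00052879,  0.00112675,  0.00064875, -0.00059137,
       -0.00069455]), 'joint_torque': array([ 1.66445225e-03, -5.44623399e+01, -2.73668754e+01,  6.45068754e-02,
        2.26936938e-02, -1.25826336e-04]), 'ee_pos': array([ 178.47401002, -598.41114383,  221.91375786]), 'orientation': array([-3.10720454e+00, -4.53347227e-01,  2.68874906e-04]), 'ft_force': array([-0.3470506 , -0.18168651,  0.45965195]), 'moment': array([-0.05571423,  0.02703617, -0.00775714]), 'grasp_force': 0.0, 'width': 87.85195919402601}
scene [[546.991307     0.         277.14939378]
 [  0.         546.991307   202.87334791]
 [  0.           0.           1.        ]] -0.015410783717663945 [1367.68241905 -647.02697417 1300.59943012] [-2.22474284 -1.06650031  0.40563944]
plate [(0.87, [217.0, 257.0, 38.0, 34.0]), (0.71, [256.0, 310.0, 41.0, 26.0]), (0.63, [135.0, 221.0, 34.0, 28.0]), (0.58, [176.0, 338.0, 34.0, 42.0])]
lightbox [(0.57, [212.0, 250.
[... 256 characters left out ...]
37.0])]
bottle [(0.7, [395.0, 144.0, 26.0, 45.0])]
top [[425.78194241   0.         276.77295238]
 [  0.         425.78194241 203.8718253 ]
 [  0.           0.           1.        ]] -0.13139545070468214 [ 332.6140687    -4.09839298 1397.60098397] [-2.14259832  2.14513193 -0.14864792]
plate [(0.94, [343.0, 149.0, 29.0, 32.0]), (0.91, [379.0, 289.0, 34.0, 30.0]), (0.78, [407.0, 165.0, 19.0, 33.0]), (0.57, [346.0, 197.0, 25.0, 34.0])]
lightbox [(0.79, [343.0, 209.0, 98.0, 74.0])]
rack [(0.75, [222.0, 198.0, 51.0, 61.0])]
comb []
tipbox [(0.64, [275.0, 119.0, 38.0, 32.0]), (0.63, [438.0, 209.0, 66.0, 35.0])]
tuberack [(0.8, [437.0, 209.0, 64.0, 36.0])]
bottle [(0.74, [123.0, 196.0, 31.0, 28.0])]
```

```bash
python3 - <<'E'
import cv2,numpy as np
t=cv2.imread("pics/top0.png")
cv2.imwrite("pics/topc.png",cv2.resize(t[95:325,190:480],None,fx=2.6,fy=2.6,interpolation=cv2.INTER_CUBIC))
s=cv2.imread("pics/scene0.png")
cv2.imwrite("pics/scenec.png",cv2.resize(s[130:370,80:400],None,fx=2.5,fy=2.5,interpolation=cv2.INTER_CUBIC))
E
```

```text
(no output)
```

View pics/topc.png

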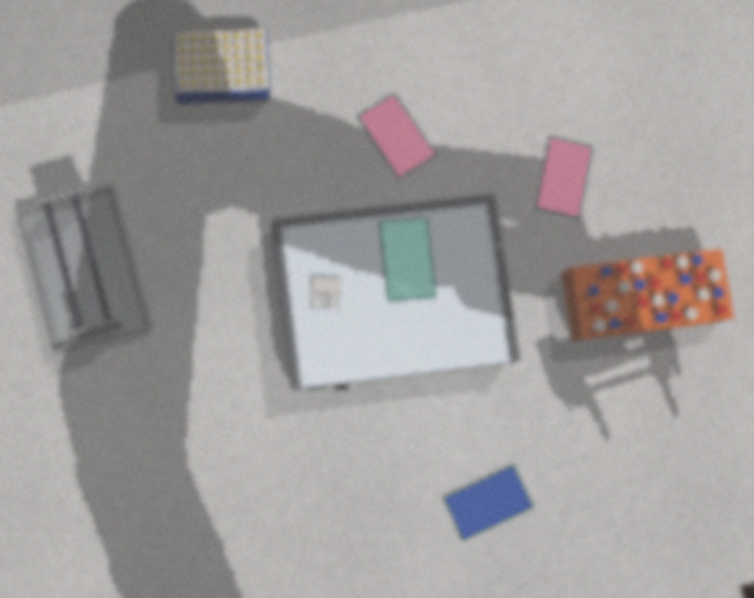

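View pics/scenec.png

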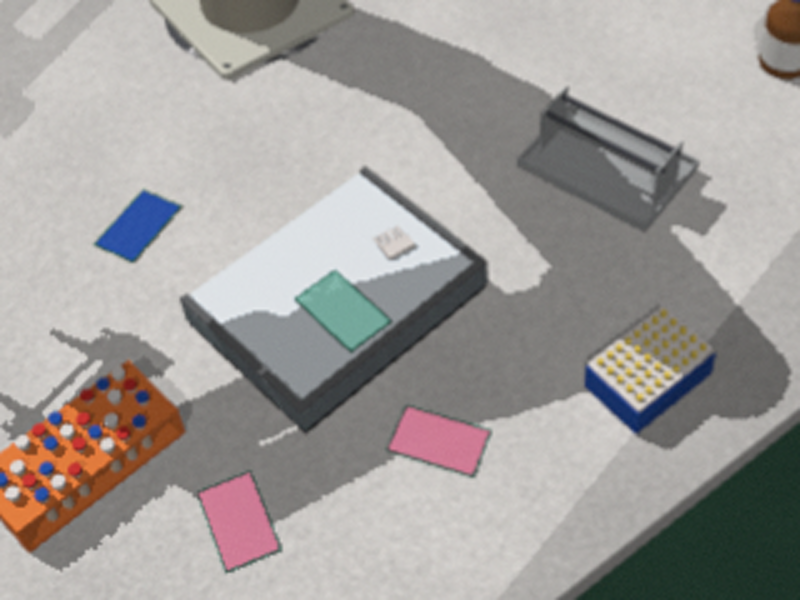

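```bash
cat > h.py <<'E'
import numpy as np,cv2
from scipy.spatial.transform import Rotation as R
from scipy.optimize import least_squares
from workcell import ctrl,cams
def pose(o=None):
    o=o or ctrl.get_obs(); T=np.eye(4); T[:3,:3]=R.from_rotvec(o["orientation"]).as_matrix(); T[:3,3]=o["ee_pos"]; return T
def grab(n):
    T=pose(); d=cams.get_image(n)
    if n=="wrist": C=T@np.array(d["mount"])
    else:
        C=np.eye(4); r=np.array(d["rotation"]); C[:3,:3]=r if r.shape==(3,3) else R.from_rotvec(r).as_matrix(); C[:3,3]=d["xyz"]
    return d["image"],dict(K=np.array(d["camera_matrix"]),k1=d["k1"],C=C)
def proj(c,P):
    p=(np.atleast_2d(P)-c["C"][:3,3])@c["C"][:3,:3]; s=p[:,:2]/p[:,2:]
    s=s*(1+c["k1"]*(s**2).sum(1,keepdims=True)); return s@np.diag(np.diag(c["K"])[:2])+c["K"][:2,2]
def onplane(c,uv,z):
    s=(np.atleast_2d(uv)-c["K"][:2,2])/np.diag(c["K"])[:2]; u=s.copy()
    for _ in range(20): u=s/(1+c["k1"]*(u**2).sum(1,keepdims=True))
    d=np.c_[u,np.ones(len(u))]@c["C"][:3,:3].T; o=c["C"][:3,3]
    return o+d*((z-o[2])/d[:,2:])
def place(q,P):  # q = x,y,z,yaw
    return np.atleast_2d(P)@R.from_euler("z",q[3]).as_matrix().T+np.array(q[:3])
def fit(obs,q0,zfix=None):  # obs: list of (cam, localpts, uv)
    def f(q):
        q=q.copy()
        if zfix is not None:q[2]=zfix
        return np.concatenate([(proj(c,place(q,P))-uv).ravel() for c,P,uv in obs])
    s=least_squares(f,q0,x_scale=[10,10,10,.1]); q=s.x
    if zfix is not None:q[2]=zfix
    return q,np.sqrt((s.fun**2).mean())
E
cat > m1.py <<'E'
from h import *
_,ct=grab("top");_,cs=grab("scene")
ut=lambda a:(np.array(a,float)+.5)/2.6-.5+[190,95]
us=lambda a:(np.array(a,float)+.5)/2.5-.5+[80,130]
B=np.array([[105,140,56],[105,-140,56],[-105,-140,56],[-105,140,56]],float)
obs=[(ct,B,ut([[272,221],[494,196],[519,360],[298,389]])),(cs,B,us([[487,262],[306,396],[184,298],[364,169]]))]
q,e=fit(obs,[500,0,9,0.1]);print("box",q.round(3),e)
edge=place(q,[[-105,0,50]])[0];print("edge",edge)
P=np.array([[50,30,2],[50,-30,2],[-50,-30,2],[-50,30,2]],float)
q2,e=fit([(ct,P,ut([[379,221],[429,219],[436,297],[388,301]])),(cs,P,us([[390,317],[352,350],[296,298],[335,271]]))],[500,0,59,.1],q[2]+50);print("plate",q2.round(3),e)
Rk=np.array([[84,30,73],[84,-30,73],[-84,-30,73],[-84,30,73]],float)
Tr=np.array([[95,65,15],[95,-65,15],[-95,-65,15],[-95,65,15]],float)
q3,e=fit([(ct,Tr,ut([[16,205],[109,185],[150,327],[56,349]])),(cs,Tr[[0,1]],us([[697,163],[645,229]])),(cs,Tr[[2]],us([[518,160]]))],[500,300,7,.2]);print("rack",q3.round(3),e)
d=cams.get_image("wrist");print(d["mount"],d["camera_matrix"],d["k1"])
print(pose().round(3))
E
python3 m1.py
```

```text
box [ 5.17794e+02 -2.03128e+02  2.59100e+00  1.25000e-01] 1.6156518200190213
edge [ 413.60771984 -216.17205023   52.59055779]
plate [ 5.56831e+02 -2.20828e+02  5.25910e+01  8.90000e-02] 0.6300306722558191
rack [5.54881e+02 1.84077e+02 1.82900e+00 2.65000e-01] 1.1751656740611083
[[-4.28032281e-04 -9.60845590e-01 -2.77084048e-01  7.50043485e+01]
 [ 9.99999908e-01 -4.06365457e-04 -1.35618720e-04 -3.71699480e-01]
 [ 1.77112631e-05 -2.77084080e-01  9.60845676e-01 -1.62799754e+02]
 [ 0.00000000e+00  0.00000000e+00  0.00000000e+00  1.00000000e+00]] [[319.9898823    0.         283.50206271]
 [  0.         319.9898823  205.20895413]
 [  0.           0.           1.        ]] -0.06855594963003364
[[ 9.58000e-01  2.86000e-01 -0.00000e+00  1.78630e+02]
 [ 2.86000e-01 -9.58000e-01 -0.00000e+00 -5.98905e+02]
 [-0.00000e+00 -0.00000e+00 -1.00000e+00  2.22683e+02]
 [ 0.00000e+00  0.00000e+00  0.00000e+00  1.00000e+00]]
```

Call:
move_arm --steps '[[[1,-0.63,0],0,0],[[1,-0.63,0],0,0],[[1,-0.63,0],0,0],[[1,-0.63,0],0,0],[[1,-0.63,0],0,0],[[1,-0.63,0],0,0],[[1,-0.63,0],0,0],[[1,-0.63,0],0,0],[[1,-0.63,0],0,0],[[1,-0.63,0],0,0],[[1,-0.63,0],0,0],[[1,-0.63,0],0,0],[[1,-0.63,0],0,0],[[1,-0.63,0],0,0],[[1,-0.63,0],0,0],[[1,-0.63,0],0,0],[[1,-0.63,0],0,0],[[0,0,0],1,0],[[0,0,0],1,0],[[0,0,0],0,0]]'

```text
t: 2.62
ee_pos: [509.8, -220.3, 222.7]
orientation: [-3.137, -0.178, 0.0]
ft_force: [-0.1, -0.9, -0.4]
width: 87.6
grasp_force: 0.0
```

```bash
python3 - <<'E'
from h import *
import pickle
o=ctrl.get_obs();print(o["ee_pos"],o["orientation"],o["ft_force"])
im,c=grab("wrist");cv2.imwrite("pics/w1.png",im[:,:,::-1]);pickle.dump(c,open("w1.pkl","wb"))
m=max(cams.cut_out("wrist","plate"),key=lambda a:a["p"]);print(m["p"],m["rect"])
cv2.imwrite("pics/w1b.png",cv2.resize(im[:,:,::-1],(800,600),interpolation=cv2.INTER_CUBIC))
E
```

```text
[ 509.76201963 -220.26499619  222.65376385] [-3.13651806e+00 -1.78181991e-01  1.21359349e-05] [-0.10716271 -0.92643004 -0.3890925 ]
0.94 [488.8, 56.9, 80.7, 105.7]
```

View pics/w1b.png

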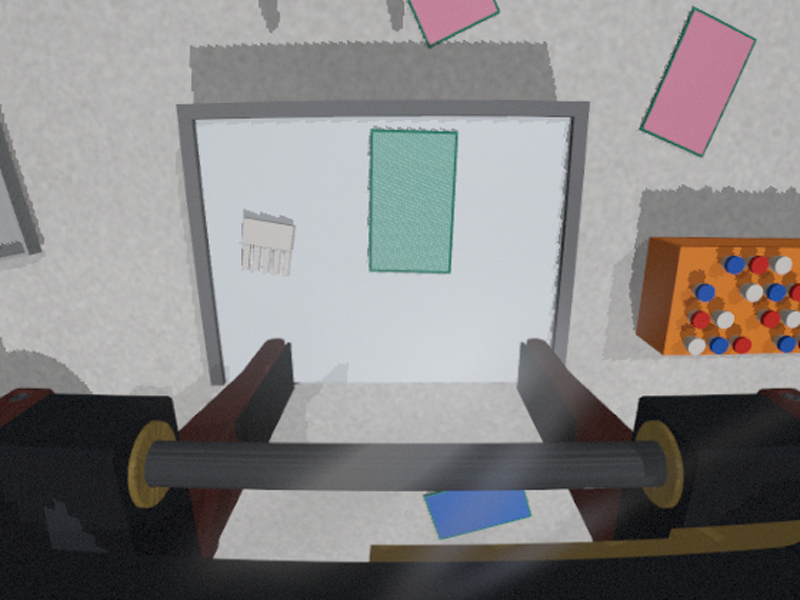

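Green plate at (412,200) on the light box is the plate; look-alikes are pink at (455,15) and (700,80) and blue at (477,512), all on the bench: only the green one fits. Box front edge is at row ~382, rear rim at row ~104.

```bash
cat > m2.py <<'E'
from h import *
import pickle
c=pickle.load(open("w1.pkl","rb")); im=cv2.imread("pics/w1.png")
u=lambda a:(np.array(a,float)+.5)/(800/560)-.5
B=np.array([[105,140,56],[105,-140,56],[95,130,56],[95,-130,56],[-105,140,56]],float)
uvB=u([[178,104],[588,102],[193,120],[575,118],[211,385]])
E_=np.array([[-105,110,50],[-105,-125,50]],float)
obs=[(c,B,uvB)]
q,e=fit(obs,[518,-203,5,.12]);print("box wrist",q.round(3),e)
print("edge rows",proj(c,place(q,E_)),"seen ~",u([[295,382],[510,382]]))
hsv=cv2.cvtColor(im,cv2.COLOR_BGR2HSV);m=cv2.inRange(hsv,(65,60,40),(95,255,255));m[:60]=m[:60]
n,l,s,_=cv2.connectedComponentsWithStats(m);k=l[140,288];m=(l==k).astype(np.uint8)
h=cv2.findContours(m,0,2)[0][0];print(s[k]);r=cv2.approxPolyDP(h,8,True)[:,0];print(r)
P=onplane(c,h[:,0],q[2]+52);rr=cv2.minAreaRect(P[:,:2].astype(np.float32));print("plate",rr)
img=cv2.resize(im[60:210,220:360],None,fx=4,fy=4,interpolation=cv2.INTER_CUBIC);cv2.imwrite("pics/pl.png",img)
E
python3 m2.py
```

```text
box wrist [ 5.18105e+02 -2.03820e+02  3.52400e+00  1.15000e-01] 0.5157613299079413
edge rows [[175.38144113 266.92908054]
 [378.84722796 266.74462534]] seen ~ [[206.35 267.25]
 [356.85 267.25]]
[ 258   90   62  101 4804]
[[260  90]
 [259 189]
 [314 190]
 [319  92]]
plate ((556.4854125976562, -219.206787109375), (100.19905090332031, 60.63149642944336), 4.840001106262207)
```

View pics/pl.png

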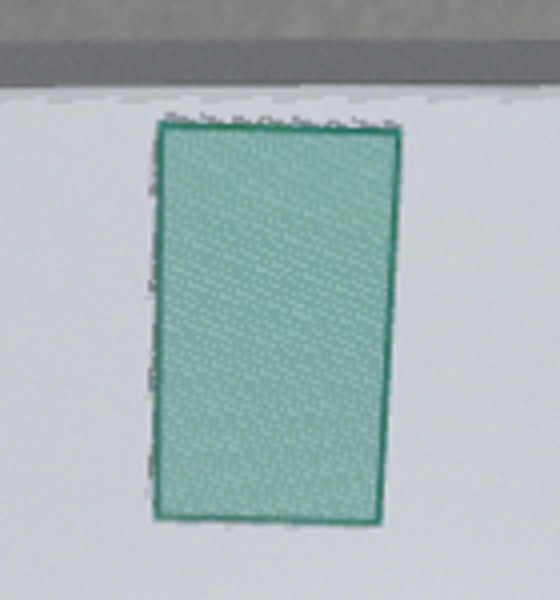

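Call:
move_arm --steps '[[[0.56,0.04,0],0,1],[[0.56,0.04,0],0,1],[[0.56,0.04,0],0,1],[[0.58,0.05,0],0,1],[[0,0,0.9],0,1],[[0,0,0.9],0,1],[[0,0,0.9],0,1],[[0,0,0.9],0,1],[[0,0,0.9],0,1],[[0,0,0.9],0,1],[[0,0,0.7],0,1],[[0,0,0],0,1],[[0,0,0],0,1],[[0,0,0],0,1]]'

```text
t: 3.88
ee_pos: [566.5, -219.2, 71.1]
orientation: [3.136, 0.182, 0.002]
ft_force: [-0.0, 0.8, 0.4]
width: 0.7
grasp_force: 0.0
```

Call:
move_arm --steps '[[[0,0,0.2],0,1],[[0,0,0.1],0,1],[[0,0,0.08],0,1],[[0,0,0.04],0,1],[[0,0,0],0,1],[[0,0,0],0,1]]'

```text
t: 4.38
ee_pos: [566.0, -218.6, 59.8]
orientation: [3.136, 0.181, 0.0]
ft_force: [-0.1, -0.3, -0.0]
width: 0.4
grasp_force: 0.0
```

Call:
move_arm --steps '[[[0,0,0.03],0,1],[[0,0,0.03],0,1],[[0,0,0.02],0,1],[[0,0,0],0,1]]'

```text
t: 4.72
ee_pos: [565.9, -218.6, 57.6]
orientation: [-3.136, -0.181, 0.0]
ft_force: [0.4, 0.7, 0.1]
width: 0.4
grasp_force: 0.0
```

Call:
move_arm --steps '[[[0,0,0.015],0,1],[[0,0,0],0,1],[[0,0,0],0,1]]'

```text
t: 4.97
ee_pos: [566.0, -218.6, 57.3]
orientation: [-3.136, -0.181, 0.0]
ft_force: [-0.6, 0.1, -0.0]
width: 0.7
grasp_force: 0.0
```

Call:
move_arm --steps '[[[0,0,0.015],0,1],[[0,0,0],0,1],[[0,0,0],0,1]]'

```text
t: 5.22
ee_pos: [566.0, -218.6, 56.9]
orientation: [-3.136, -0.181, 0.0]
ft_force: [0.1, 0.2, -1.0]
width: 0.5
grasp_force: 0.0
```

Call:
move_arm --steps '[[[0,0,0.015],0,1],[[0,0,0],0,1],[[0,0,0],0,1]]'

```text
t: 5.47
ee_pos: [566.1, -218.7, 56.7]
orientation: [3.136, 0.181, 0.0]
ft_force: [-0.2, -0.3, 2.4]
width: 0.5
grasp_force: 1.1
```

Call:
move_arm --steps '[[[0,0,0.015],0,1],[[0,0,0],0,1],[[0,0,0],0,1]]'

```text
t: 5.72
ee_pos: [566.3, -218.7, 56.7]
orientation: [3.136, 0.181, 0.001]
ft_force: [-0.4, 0.3, 6.0]
width: 0.2
grasp_force: 2.7
```

Call:
move_arm --steps '[[[0,0,0.01],0,1],[[0,0,0],0,1],[[0,0,0],0,1]]'

```text
t: 5.97
ee_pos: [566.4, -218.8, 56.7]
orientation: [3.136, 0.181, 0.001]
ft_force: [-1.2, 0.3, 6.9]
width: 0.6
grasp_force: 3.6
```

Call:
move_arm --steps '[[[-0.04,0,-0.01],0,1],[[-0.1,0,0],0,1],[[-0.2,0,0],0,1],[[-0.2,0,0],0,1],[[-0.2,0,0],0,1],[[-0.06,0,0],0,1],[[0,0,0],0,1]]'

```text
t: 6.55
ee_pos: [545.8, -221.2, 56.7]
orientation: [3.136, 0.181, 0.001]
ft_force: [-1.0, -0.2, 6.5]
width: 0.4
grasp_force: 3.5
```

```bash
cat > m3.py <<'E'
from h import *
import sys
o=ctrl.get_obs();print(o["t"],o["ee_pos"],o["ft_force"],o["width"])
for n in sys.argv[2:]:
    im,c=grab(n); im=im[:,:,::-1].copy();cv2.imwrite(f"pics/{n}_{sys.argv[1]}.png",im)
    m=cv2.inRange(cv2.cvtColor(im,cv2.COLOR_BGR2HSV),(65,60,40),(95,255,255))
    k,l,s,ce=cv2.connectedComponentsWithStats(m);k=1+s[1:,4].argmax();h=cv2.findContours((l==k).astype(np.uint8),0,2)[0][0]
    P=onplane(c,h[:,0],56.7);rr=cv2.minAreaRect(P[:,:2].astype(np.float32));print(n,s[k],rr)
    d=rr[0]-np.array([518.1,-203.8]);t=.115;print("box frame",d@[np.cos(t),np.sin(t)],d@[-np.sin(t),np.cos(t)])
E
python3 m3.py s1 wrist top
```

```text
6.55 [ 545.80418235 -221.23752997   56.69242505] [-1.04279441 -0.24350584  6.45238464] 0.4239326409103427
wrist [ 228  180  116  106 7067] ((556.4256591796875, -220.0458984375), (60.4820442199707, 60.302310943603516), 4.893936634063721)
box frame 36.20834688882287 -20.536333245684318
top [   0   73  224  108 6409] ((795.027587890625, 578.662841796875), (370.0320129394531, 788.7637939453125), 0.09092478454113007)
box frame 364.8834413305501 745.5179823254005
```

Call:
move_arm --steps '[[[-0.1,0,0],0,1],[[-0.2,0,0],0,1],[[-0.2,0,0],0,1],[[-0.2,0,0],0,1],[[-0.2,0,0],0,1],[[-0.2,0,0],0,1],[[-0.2,0,0],0,1],[[-0.2,0,0],0,1],[[-0.1,0,0],0,1],[[0,0,0],0,1]]'

```text
t: 7.48
ee_pos: [505.9, -225.8, 56.7]
orientation: [3.136, 0.181, 0.001]
ft_force: [-1.6, -0.5, 7.4]
width: 0.2
grasp_force: 3.8
```

Call:
move_arm --steps '[[[-0.1,0,0],0,1],[[-0.2,0,0],0,1],[[-0.2,0,0],0,1],[[-0.2,0,0],0,1],[[-0.2,0,0],0,1],[[-0.2,0,0],0,1],[[-0.2,0,0],0,1],[[-0.2,0,0],0,1],[[-0.1,0,0],0,1],[[0,0,0],0,1]]'

```text
t: 8.32
ee_pos: [466.1, -230.4, 56.6]
orientation: [3.136, 0.181, 0.001]
ft_force: [-1.3, -0.9, 8.8]
width: 0.4
grasp_force: 4.1
```

```bash
python3 m3.py s2 wrist
```

```text
8.3167 [ 466.11774536 -230.4007359    56.62901614] [-1.26181809 -0.85961977  8.8201096 ] 0.4013218553665134
wrist [ 228  180  116  108 7497] ((476.0943908691406, -229.3313751220703), (61.76962661743164, 60.183509826660156), 4.953399181365967)
box frame -44.65779376793127 -20.5427303409096
```

Call:
move_arm --steps '[[[-0.04,0,-0.014],0,1],[[-0.2,0,0],0,1],[[-0.2,0,0],0,1],[[-0.2,0,0],0,1],[[-0.2,0,0],0,1],[[-0.14,0,0],0,1],[[-0.06,0,0],0,1],[[0,0,0],0,1]]'

```text
t: 9.03
ee_pos: [439.9, -233.2, 56.7]
orientation: [-3.136, -0.181, 0.0]
ft_force: [-1.2, -0.5, 6.8]
width: 0.3
grasp_force: 3.3
```

```bash
python3 m3.py s3 wrist
```

```text
9.0333 [ 439.94094945 -233.16922179   56.65780983] [-1.2395067  -0.48755763  6.84826725] 0.3180914455366657
wrist [ 228  179  116  107 7666] ((450.8153076171875, -231.94224548339844), (61.03795623779297, 60.34357452392578), 4.967565536499023)
box frame -70.06949195045392 -20.23566425158418
```

Call:
move_arm --steps '[[[0,0,-0.04],0,1],[[0,0,-0.06],0,1],[[0,0,-0.2],0,1],[[0,0,-0.6],0,1],[[0,0,-0.9],0,1],[[0,0,-0.9],0,1],[[0,0,-0.9],0,0],[[0,0,-0.9],0,0],[[-0.8,0,0],0,0],[[-0.8,0,0],0,0],[[0,0,0],0,0],[[0,0,0],0,0]]'

```text
t: 10.08
ee_pos: [400.5, -237.6, 169.2]
orientation: [-3.136, -0.179, 0.0]
ft_force: [0.1, -0.0, 0.3]
width: 37.6
grasp_force: 0.0
```

```bash
python3 m3.py s4 wrist; python3 - <<'E'
import cv2
i=cv2.imread("pics/wrist_s4.png");cv2.imwrite("pics/wrist_s4b.png",cv2.resize(i,(800,600)))
E
```

```text
10.0833 [ 400.47975683 -237.58917943  169.20941488] [ 0.08844958 -0.01603569  0.27733118] 37.55009585139812
wrist [ 249  106   72  116 4619] ((431.00592041015625, -233.87054443359375), (99.82482147216797, 59.952884674072266), 4.905263900756836)
box frame -89.9692998011474 -19.878164790192134
```

View pics/wrist_s4b.png

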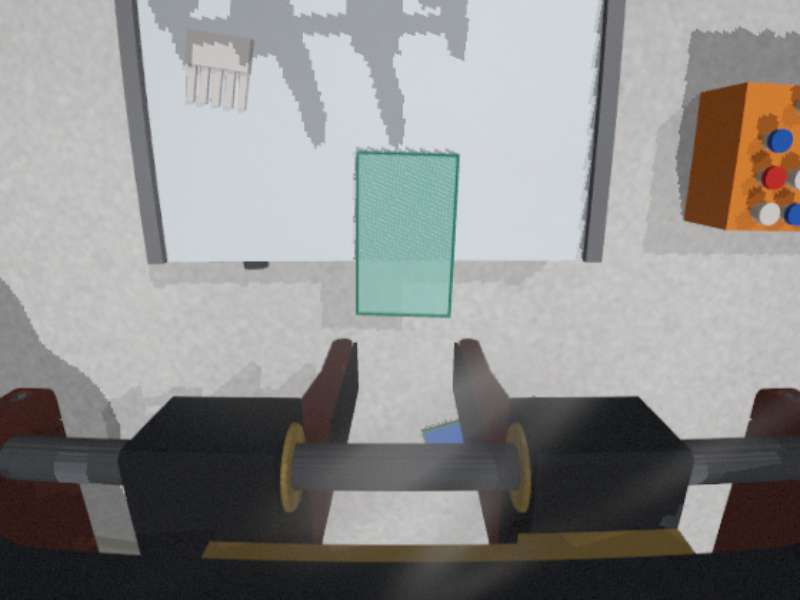

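Call:
move_arm --steps '[[[-0.17,-0.05,0],0.33,0],[[0,0,0],0,0],[[0,0,0],0,0],[[0,0,0],0,0],[[0,0,0],0,0],[[0,0,0.8],0,0],[[0,0,0.8],0,0],[[0,0,0.8],0,0],[[0,0,0.8],0,0],[[0,0,0.6],0,0],[[0,0,0.3],0,0],[[0,0,0],0,0],[[0,0,0],0,0]]'

```text
t: 11.22
ee_pos: [396.9, -237.0, 66.5]
orientation: [-3.138, -0.136, 0.001]
ft_force: [1.0, 0.6, -0.2]
width: 87.9
grasp_force: 0.0
```

```bash
python3 m3.py s5 wrist;python3 - <<'E'
import cv2
i=cv2.imread("pics/wrist_s5.png");cv2.imwrite("pics/wrist_s5b.png",cv2.resize(i,(800,600)))
E
```

```text
11.2167 [ 396.87850482 -236.95663972   66.51797493] [ 0.99571399  0.63487655 -0.21105278] 87.85356680055673
wrist [  226    95   116   176 12616] ((431.25286865234375, -233.62591552734375), (99.54893493652344, 60.46791076660156), 4.939825057983398)
box frame -89.69591234848522 -19.663488203626546
```

View pics/wrist_s5b.png

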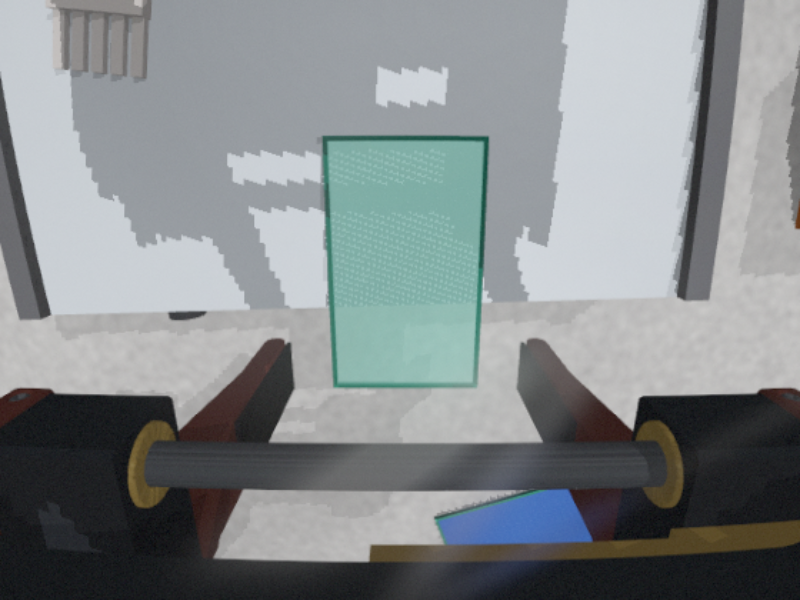

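Picture shows the plate (rows 137–386) flat, overhanging the edge (row ~305), with the fingers evenly either side.

Call:
move_arm --steps '[[[0,0,0.4],0,0],[[0,0,0.4],0,0],[[0,0,0.3],0,0],[[0,0,0.08],0,0],[[0,0,0],0,0],[[0,0,0],0,0]]'

```text
t: 11.77
ee_pos: [396.6, -236.8, 36.8]
orientation: [-3.138, -0.136, 0.001]
ft_force: [-0.7, -0.1, 0.3]
width: 87.7
grasp_force: 0.0
```

Call:
move_arm --steps '[[[0,0,0],0,0.2],[[0,0,0],0,0.3],[[0,0,0],0,0.4],[[0,0,0],0,0.6],[[0,0,0],0,0.8],[[0,0,0],0,1],[[0,0,0],0,1],[[0,0,0],0,1],[[0,0,0],0,1],[[0,0,0],0,1],[[0,0,0],0,1],[[0,0,0],0,1]]'

```text
t: 12.77
ee_pos: [396.9, -237.0, 37.1]
orientation: [3.138, 0.136, 0.0]
ft_force: [0.6, 0.0, 2.0]
width: 59.0
grasp_force: 30.0
```

Call:
move_arm --steps '[[[0,0,-0.05],0,1],[[0,0,-0.1],0,1],[[0,0,-0.2],0,1],[[0,0,-0.4],0,1],[[0,0,-0.6],0,1],[[0,0,-0.8],0,1],[[0,0,-0.8],0,1],[[0,0,-0.8],0,1],[[0,0,-0.8],0,1],[[0,0,-0.6],0,1],[[0,0,-0.3],0,1],[[0,0,0],0,1],[[0,0,0],0,1]]'

```text
t: 13.85
ee_pos: [396.7, -236.9, 173.5]
orientation: [3.138, 0.136, 0.001]
ft_force: [-0.6, -0.3, -0.7]
width: 59.2
grasp_force: 30.0
```

```bash
cat > m4.py <<'E'
from h import *
import sys,pickle
def held(tag):
    T=pose(); im,c=grab("wrist"); im=im[:,:,::-1].copy();cv2.imwrite(f"pics/w_{tag}.png",im);pickle.dump(c,open(f"w_{tag}.pkl","wb"))
    cv2.imwrite(f"pics/w_{tag}b.png",cv2.resize(im,(800,600)))
    m=cv2.inRange(cv2.cvtColor(im,cv2.COLOR_BGR2HSV),(65,60,40),(95,255,255))
    k,l,s,ce=cv2.connectedComponentsWithStats(m);k=1+s[1:,4].argmax();h=cv2.findContours((l==k).astype(np.uint8),0,2)[0][0]
    P=onplane(c,h[:,0],T[2,3]+20);rr=cv2.minAreaRect(P[:,:2].astype(np.float32))
    print(s[k],"held rect",rr,"tool",np.linalg.inv(T)[:3,:3]@(np.r_[rr[0],T[2,3]+19]-T[:3,3]))
    a=cv2.approxPolyDP(h,6,True)[:,0];print(a.tolist())
o=ctrl.get_obs();print(o["t"],o["ee_pos"],o["ft_force"],o["width"]);held(sys.argv[1])
E
python3 m4.py l1
```

```text
13.85 [ 396.67369383 -236.91705123  173.53852425] [-0.57018976 -0.31300962 -0.74625425] 59.21426743608915
[ 214   91  140  219 3487] held rect ((427.6809997558594, -233.97511291503906), (106.40935516357422, 60.55080032348633), 4.945964813232422) tool [ 31.15742334  -0.24350562 -18.98061374]
[[214, 92], [225, 298], [298, 297], [304, 309], [301, 297], [341, 297], [353, 92]]
```

Call:
move_arm --steps '[[[0.14,-0.4,-0.1],0,1],[[0.27,-0.82,-0.1],0,1],[[0.27,-0.82,-0.1],0,1],[[0.27,-0.82,-0.1],0,1],[[0.27,-0.82,-0.1],0,1],[[0.27,-0.82,-0.1],0,1],[[0.27,-0.82,-0.1],0,1],[[0.27,-0.82,-0.1],0,1],[[0.27,-0.82,-0.1],0,1],[[0.27,-0.82,-0.1],0,1],[[0.27,-0.82,-0.1],0,1],[[0.27,-0.82,-0.1],0,1],[[0.27,-0.82,0],0,1],[[0.27,-0.82,0],0,1],[[0.2,-0.5,0],-0.4,1],[[0,0,0],-0.6,1],[[0,0,0],-0.6,1],[[0,0,0],-0.45,1],[[0,0,0],0,1],[[0,0,0],0,1]]'

```text
t: 15.57
ee_pos: [467.0, 59.7, 202.5]
orientation: [-3.114, -0.414, 0.003]
ft_force: [-0.3, 1.0, -0.6]
width: 58.9
grasp_force: 30.0
```

```bash
python3 m4.py r1
```

```text
15.5667 [466.97850857  59.71827363 202.54844705] [-0.33020822  0.99520137 -0.56641914] 58.88434023823591
[ 214   91  140  208 5539] held rect ((500.0249328613281, 69.43537139892578), (100.01825714111328, 60.83977508544922), 15.107586860656738) tool [ 34.40510567  -0.74892055 -19.05822578]
[[214, 91], [225, 298], [342, 297], [353, 92]]
```

View pics/w_r1b.png

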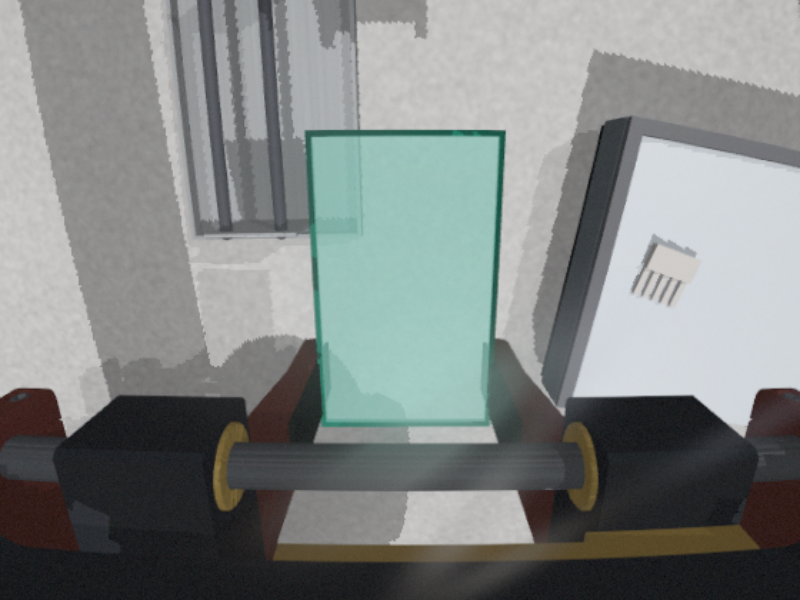

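Call:
move_arm --steps '[[[-0.4,0,-0.2],0,1],[[-0.8,0,-0.4],0,1],[[-0.8,0,-0.4],0,1],[[-0.6,0,-0.4],0,1],[[-0.2,0,-0.2],0,1],[[0,0,0],0,1],[[0,0,0],0,1]]'

```text
t: 16.2
ee_pos: [400.6, 40.9, 243.7]
orientation: [3.114, 0.415, 0.003]
ft_force: [-0.4, 0.1, -0.1]
width: 59.0
grasp_force: 30.0
```

```bash
python3 m4.py r2; python3 -c "
import cv2
i=cv2.imread('pics/w_r2.png');cv2.imwrite('pics/w_r2c.png',cv2.resize(i[0:200,60:320],None,fx=3,fy=3,interpolation=cv2.INTER_CUBIC))"
```

```text
16.2 [400.62296959  40.90863207 243.72981389] [-0.43465631  0.10927339 -0.12643818] 58.99775297386642
[ 213   91  141  208 7547] held rect ((433.6309509277344, 50.6440315246582), (99.99147033691406, 60.88370132446289), 15.128565788269043) tool [ 34.43972866  -0.75594192 -18.93775267]
[[214, 91], [225, 298], [342, 297], [353, 92]]
```

View pics/w_r2c.png

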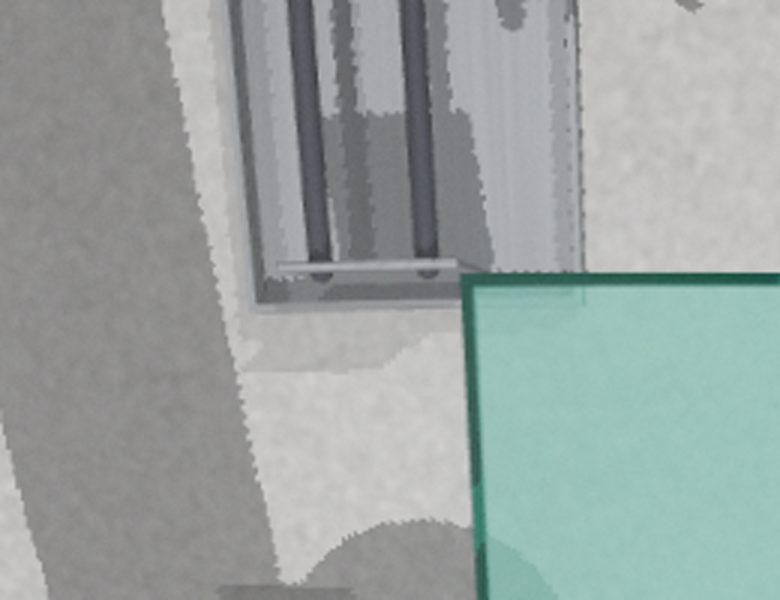

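```bash
cat > m5.py <<'E'
from h import *
import pickle
c1=pickle.load(open("w_r1.pkl","rb"));c2=pickle.load(open("w_r2.pkl","rb"))
u1=lambda a:(np.array(a,float)+.5)/(800/560)-.5
u2=lambda a:(np.array(a,float)+.5)/3-.5+[60,0]
_,ct=grab("top");_,cs=grab("scene")
ut=lambda a:(np.array(a,float)+.5)/2.6-.5+[190,95]
us=lambda a:(np.array(a,float)+.5)/2.5-.5+[80,130]
rods=[(c2,18,u2([299.5,0])),(c2,18,u2([319.5,240])),(c2,-18,u2([413,0])),(c2,-18,u2([425.5,240])),
 (c1,18,u1([205.5,0])),(c1,18,u1([223.5,220])),(c1,-18,u1([265,0])),(c1,-18,u1([279.5,220]))]
pts=[(c2,[-84,30,73],u2([277,263])),(c2,[-84,-30,73],u2([457,263])),(c1,[-84,30,73],u1([196,236])),(c2,[-95,65,15],u2([257,303]))]
Tr=np.array([[95,65,15],[95,-65,15],[-95,-65,15],[-95,65,15]],float)
st=list(zip([ct]*4,Tr,ut([[16,205],[109,185],[150,327],[56,349]])))+list(zip([cs]*3,Tr[:3],us([[697,163],[645,229],[518,160]])))
def run(useS,zf=None):
    def f(v):
        q=v[:4].copy()
        if zf is not None:q[2]=zf
        r=[proj(c,place(q,[t,y,64]))[0]-uv for (c,y,uv),t in zip(rods,v[4:])]
        r+=[proj(c,place(q,P))[0]-uv for c,P,uv in pts]
        if useS:r+=[.7*(proj(c,place(q,P))[0]-uv) for c,P,uv in st]
        return np.concatenate(r)
    s=least_squares(f,np.r_[555,184,5,.265,np.zeros(8)],x_scale=np.r_[10,10,10,.1,np.full(8,50)])
    print(useS,zf,s.x[:4].round(3),np.sqrt((s.fun**2).mean()).round(2),s.fun[16:24].round(1));return s.x
for z in (None,3,7,11): run(False,z)
q=run(True)
E
python3 m5.py
```

```text
False None [5.53107e+02 1.84732e+02 1.16370e+01 2.67000e-01] 1.18 [-1.4  0.3 -0.  -0.9  3.7 -0.5 -3.5  1.4]
False 3 [5.524460e+02 1.875100e+02 8.783957e+03 2.660000e-01] 1.33 [-0.9  0.9 -1.  -0.3  4.6 -2.1 -2.9  1.6]
False 7 [5.527520e+02 1.862230e+02 2.932573e+03 2.660000e-01] 1.23 [-1.1  0.6 -0.6 -0.6  4.2 -1.4 -3.2  1.5]
False 11 [5.53059e+02 1.84937e+02 2.93256e+03 2.67000e-01] 1.18 [-1.4  0.3 -0.1 -0.9  3.8 -0.6 -3.5  1.4]
True None [5.52999e+02 1.85544e+02 8.80300e+00 2.65000e-01] 1.17 [-1.2  0.4 -0.3 -0.8  4.1 -1.2 -3.3  1.4]
```

```bash
sed -i 's/^def run/del pts[2:]\ndef run/; s/s.fun\[16:24\]/s.fun[16:20]/' m5.py; cat >> m5.py <<'E'
T=pose();x=T[:3,:3]
for z in (6,9,12):
    v=run(True,z) if z!=9 else run(True)
    tgt=v[:3]-34.4*np.array([np.cos(v[3]),np.sin(v[3]),0])-0.75*np.array([-np.sin(v[3]),np.cos(v[3]),0])
    print(tgt,"move tool mm",(x.T@(tgt-T[:3,3]))[:2],"yaw tool",np.degrees(np.arctan2(x[1,0],x[0,0])),"want",np.degrees(v[3]))
E
python3 m5.py
```

```text
False None [5.52744e+02 1.85945e+02 7.59700e+00 2.69000e-01] 0.41 [-0.8  0.7 -0.2 -0.6]
False 3 [5.527190e+02 1.874560e+02 5.273906e+03 2.700000e-01] 0.47 [-0.4  0.7 -0.6 -0.6]
False 7 [ 5.527410e+02  1.861420e+02 -5.263886e+03  2.690000e-01] 0.41 [-0.8  0.7 -0.2 -0.6]
False 11 [ 5.52763e+02  1.84826e+02 -8.77399e+03  2.69000e-01] 0.45 [-1.1  0.7  0.2 -0.6]
True None [5.52893e+02 1.86821e+02 4.60300e+00 2.68000e-01] 0.74 [-0.6  0.5 -0.5 -0.7]
True 6 [ 5.529180e+02  1.863690e+02 -5.263892e+03  2.680000e-01] 0.75 [-0.7  0.5 -0.3 -0.8]
[  519.94352028   176.54062234 -5263.89189349] move tool mm [155.41612959 -98.45612211] yaw tool 15.205751229242642 want 15.348142483198934
True None [5.52893e+02 1.86821e+02 4.60300e+00 2.68000e-01] 0.74 [-0.6  0.5 -0.5 -0.7]
[519.91963814 176.98811121   4.60254814] move tool mm [151.18821497 -99.81433648] yaw tool 15.205751229242642 want 15.355802111931657
True 12 [ 5.530240e+02  1.844270e+02 -4.091371e+03  2.670000e-01] 0.85 [-1.2  0.4  0.3 -0.8]
[  520.04304821   174.61803279 -4091.37122162] move tool mm [154.04597645 -96.77951478] yaw tool 15.205751229242642 want 15.313857770792358
```

Call:
move_arm --steps '[[[0.3,-0.2,0],-0.03,1],[[0.6,-0.4,0],0,1],[[0.8,-0.53,0],0,1],[[0.8,-0.53,0],0,1],[[0.8,-0.53,0],0,1],[[0.8,-0.53,0],0,1],[[0.8,-0.53,0],0,1],[[0.7,-0.45,0.3],0,1],[[0.42,-0.27,0.6],0,1],[[0,0,0.8],0,1],[[0,0,0.8],0,1],[[0,0,0.8],0,1],[[0,0,0.8],0,1],[[0,0,0.8],0,1],[[0,0,0.5],0,1],[[0,0,0.2],0,1],[[0,0,0],0,1],[[0,0,0],0,1]]'

```text
t: 17.95
ee_pos: [519.4, 176.9, 103.2]
orientation: [-3.113, -0.42, 0.0]
ft_force: [-0.4, 0.4, -0.8]
width: 59.1
grasp_force: 30.0
```

```bash
python3 m4.py h1
```

```text
17.95 [519.35020128 176.88839137 103.23451254] [-0.35774711  0.4421295  -0.79430741] 59.08979104214313
[  213    90   141   209 16434] held rect ((552.5594482421875, 186.5037841796875), (100.2883529663086, 60.297149658203125), 15.324087142944336) tool [ 34.56726724  -0.47386196 -19.00498233]
[[353, 91], [213, 93], [226, 298], [342, 296]]
```

View pics/w_h1b.png

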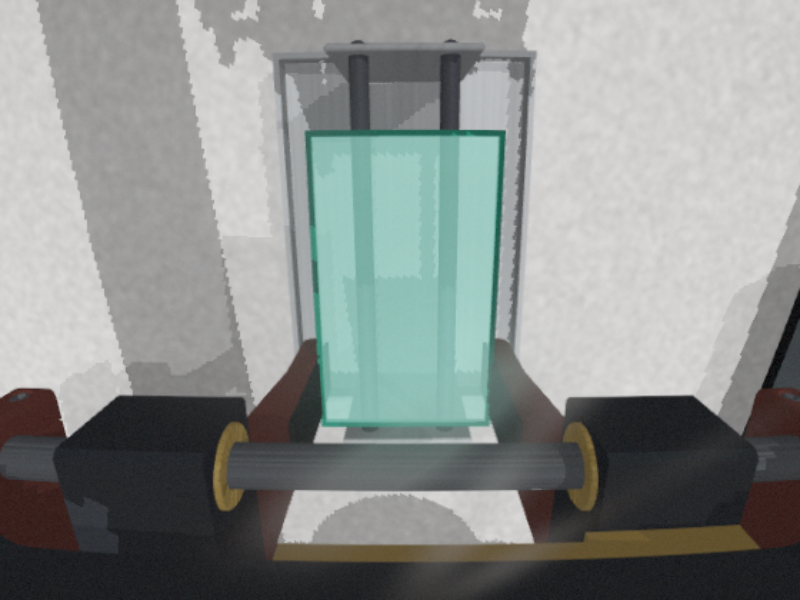

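```bash
python3 - <<'E'
from h import *
import pickle
c=pickle.load(open("w_h1.pkl","rb"))
u=lambda a:(np.array(a,float)+.5)/(800/560)-.5
P=np.array([[84,30,73],[84,-30,73],[-84,30,73],[-84,-30,73]],float)
print("all",fit([(c,P,u([[326,46],[484,46],[343,440],[468,440]]))],[553,186,7,.267]))
for z in (3,6,9,12): print(z,fit([(c,P[:2],u([[326,46],[484,46]]))],[553,186,7,.267],z))
print(proj(c,place([552.8,186,7,.268],P))*800/560)
E
```

```text
all (array([5.51585750e+02, 1.86112986e+02, 6.74728495e+00, 2.68855814e-01]), np.float64(0.5925933151525089))
3 (array([5.52507022e+02, 1.86479454e+02, 3.00000000e+00, 2.67681841e-01]), np.float64(0.21704717759792916))
6 (array([5.51837679e+02, 1.86294274e+02, 6.00000000e+00, 2.67682484e-01]), np.float64(0.40390029608851163))
9 (array([5.51167973e+02, 1.86109093e+02, 9.00000000e+00, 2.67682069e-01]), np.float64(1.0449474770553246))
12 (array([5.50497961e+02, 1.85923640e+02, 1.20000000e+01, 2.67683730e-01]), np.float64(1.7070835952547119))
[[325.80841819  42.74713026]
 [486.48968456  42.73135186]
 [342.22241617 437.56258262]
 [469.79759468 437.52532145]]
```

Call:
move_arm --steps '[[[0,0,0.3],0,1],[[0,0,0.5],0,1],[[0,0,0.4],0,1],[[0,0,0.2],0,1],[[0,0,0.1],0,1],[[0,0,0.04],0,1],[[0,0,0],0,1],[[0,0,0],0,1]]'

```text
t: 18.67
ee_pos: [519.2, 176.5, 64.9]
orientation: [-3.113, -0.42, -0.0]
ft_force: [-0.0, 0.5, 0.8]
width: 58.9
grasp_force: 30.0
```

Call:
move_arm --steps '[[[0,0,0.02],0,1],[[0,0,0.02],0,1],[[0,0,0.02],0,1],[[0,0,0],0,1]]'

```text
t: 19.0
ee_pos: [519.0, 176.5, 63.4]
orientation: [-3.113, -0.42, -0.0]
ft_force: [0.5, -0.1, -0.2]
width: 58.2
grasp_force: 30.0
```

Call:
move_arm --steps '[[[0,0,0.02],0,1],[[0,0,0.02],0,1],[[0,0,0],0,1]]'

```text
t: 19.25
ee_pos: [518.9, 176.4, 62.2]
orientation: [3.113, 0.42, -0.0]
ft_force: [-0.1, 0.5, -0.6]
width: 59.1
grasp_force: 30.0
```

Call:
move_arm --steps '[[[0,0,0.02],0,1],[[0,0,0.02],0,1],[[0,0,0.02],0,1],[[0,0,0],0,1]]'

```text
t: 19.58
ee_pos: [518.9, 176.4, 60.7]
orientation: [3.113, 0.42, -0.0]
ft_force: [0.4, -0.8, -0.0]
width: 59.0
grasp_force: 30.0
```

Call:
move_arm --steps '[[[0,0,0.02],0,1],[[0,0,0],0,1],[[0,0,0],0,1]]'

```text
t: 19.83
ee_pos: [519.0, 176.5, 60.2]
orientation: [3.113, 0.42, -0.0]
ft_force: [0.3, -0.2, -0.5]
width: 58.9
grasp_force: 30.0
```

Call:
move_arm --steps '[[[0,0,0.02],0,1],[[0,0,0],0,1],[[0,0,0],0,1]]'

```text
t: 20.08
ee_pos: [519.0, 176.5, 59.8]
orientation: [-3.113, -0.42, 0.0]
ft_force: [0.7, -0.3, -0.2]
width: 59.1
grasp_force: 30.0
```

Call:
move_arm --steps '[[[0,0,0.02],0,1],[[0,0,0.01],0,1],[[0,0,0],0,1]]'

```text
t: 20.33
ee_pos: [518.9, 176.4, 59.0]
orientation: [3.113, 0.42, -0.0]
ft_force: [-0.4, 0.7, -0.3]
width: 59.4
grasp_force: 30.0
```

Call:
move_arm --steps '[[[0,0,0.02],0,1],[[0,0,0.01],0,1],[[0,0,0],0,1]]'

```text
t: 20.58
ee_pos: [519.0, 176.5, 58.3]
orientation: [-3.113, -0.42, -0.0]
ft_force: [0.0, 0.5, 0.1]
width: 59.0
grasp_force: 30.0
```

Call:
move_arm --steps '[[[0,0,0.02],0,1],[[0,0,0],0,1],[[0,0,0],0,1]]'

```text
t: 20.83
ee_pos: [519.0, 176.5, 58.2]
orientation: [-3.113, -0.42, -0.0]
ft_force: [-1.1, -0.6, 4.8]
width: 58.8
grasp_force: 30.0
```

Call:
move_arm --steps '[[[0,0,-0.01],0,1],[[0,0,0],0,0.5],[[0,0,0],0,0.3],[[0,0,0],0,0.2],[[0,0,0],0,0.1],[[0,0,0],0,0],[[0,0,0],0,0],[[0,0,0],0,0],[[0,0,0],0,0],[[0,0,0],0,0]]'

```text
t: 21.67
ee_pos: [519.0, 176.5, 58.0]
orientation: [3.113, 0.42, 0.0]
ft_force: [-0.6, 0.7, -0.0]
width: 87.7
grasp_force: 0.0
```

```bash
python3 m4.py p1
```

```text
21.6667 [518.98466349 176.48326894  58.00531292] [-0.63170086  0.67856386 -0.04324614] 87.74861683216977
[  213    90   141   209 21969] held rect ((552.2310180664062, 186.03945922851562), (100.36203002929688, 60.4516487121582), 15.293449401855469) tool [ 34.59016325  -0.41049848 -18.99981482]
[[353, 91], [213, 91], [225, 298], [342, 298]]
```

Plate rests unmoved; retreat upward and take a last look.

Call:
move_arm --steps '[[[0,0,-0.1],0,0],[[0,0,-0.3],0,0],[[0,0,-0.6],0,0],[[0,0,-0.8],0,0],[[0,0,-0.8],0,0],[[0,0,-0.8],0,0],[[0,0,-0.8],0,0],[[-0.4,0,-0.8],0,0],[[-0.6,0,-0.6],0,0],[[-0.6,0,-0.3],0,0],[[-0.3,0,0],0,0],[[0,0,0],0,0],[[0,0,0],0,0]]'

```text
t: 22.8
ee_pos: [473.2, 163.9, 205.5]
orientation: [-3.113, -0.42, -0.001]
ft_force: [0.3, 0.3, -0.3]
width: 87.8
grasp_force: 0.0
```

```bash
python3 m4.py f1; python3 - <<'E'
from h import *
import pickle
im=cv2.imread("pics/w_f1.png");c=pickle.load(open("w_f1.pkl","rb"))
m=cv2.inRange(cv2.cvtColor(im,cv2.COLOR_BGR2HSV),(65,60,40),(95,255,255))
k,l,s,ce=cv2.connectedComponentsWithStats(m);k=1+s[1:,4].argmax();h=cv2.findContours((l==k).astype(np.uint8),0,2)[0][0]
print(cv2.minAreaRect(onplane(c,h[:,0],77.8)[:,:2].astype(np.float32)))
E
```

```text
22.8 [473.16635903 163.89406308 205.54075868] [ 0.2613377   0.29089115 -0.29121003] 87.80055249982912
[ 248   43   72  121 7113] held rect ((548.6444702148438, 185.05838012695312), (49.86507034301758, 29.618810653686523), 15.537327766418457) tool [ 78.39442356  -0.42015416 -18.97396664]
[[318, 44], [248, 45], [251, 162], [316, 162]]
((552.0626220703125, 186.07034301757812), (101.4465560913086, 60.25710678100586), 15.537302017211914)
```

View pics/w_f1b.png

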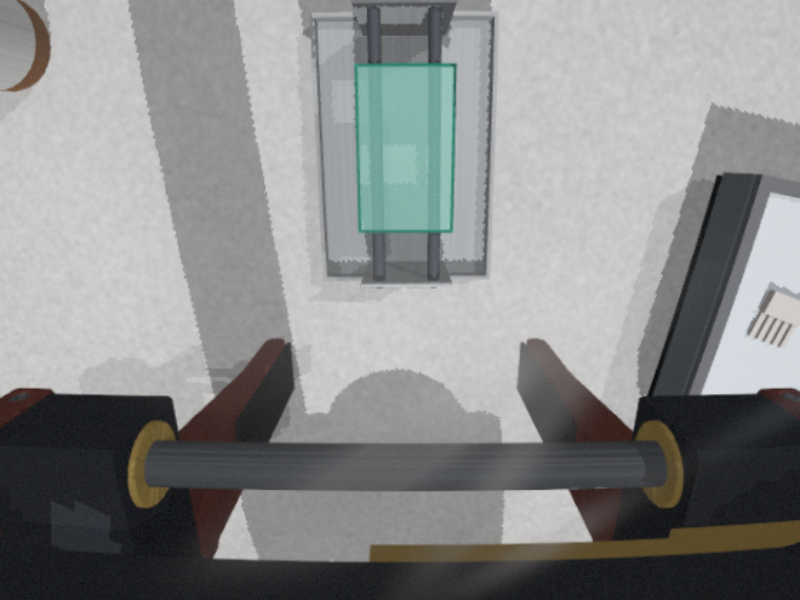

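The plate (rows 65–232, columns 357–456) lies centred across both rods, between the end plates at rows ~5 and ~283, and the gripper is clear of it.

```bash
python3 -c "
from workcell import ctrl
print(ctrl.close_job())"
```

```text
the job is handed in; nothing more can be done
None
```

The plate lies flat and lengthwise on the rack's two rods, within about 1–2 mm of the middle by the camera fit, and I let go only after the force reading showed it resting; peak pressing force read was about 9 N, time was about 23 s, nothing else was touched, and the job is handed in (no verdict was returned).

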